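# Raise the pour-over stand's arm onto its second rung and hang the filter basket in it

### The job

Get the pour-over stand ready for the mug that stands under it: lift the sliding arm by its wooden lug until its gravity pawl has gone past the second rung of the ladder, then lower it gently, keeping hold until that rung carries it. Then hang the steel filter basket level in the ring, without pressing or dropping it. Leave the mug under the ring and the other things where they are.

Things in the scene. Friction and masses are not known exactly. Their poses are not given: they have to be found in the camera images.
- stand: Pour-over stand, fixed: dark wooden base board 235 x 150 mm, top 14 mm above the worktop. Origin on the worktop under the ring's centre; x points to its back (to the ladder), y to its left, z up. A black arm slides up and down the ladder; towards the front it carries a flat ring (104 mm outside, 86 mm inside, 10 mm thick) and, in front of that, the lug. Ladder top 346 mm above the worktop.
- sockets (a point): Midway between the tops of two black socket tubes, 125 mm behind the ring's centre, 98 mm above the worktop. A ladder of two 12 mm steel rails, 60 mm apart, is screwed into them, with three rungs 8 mm thick, 45 mm apart. How deep it is screwed in differs each time: rung centres are nominally 80, 125 and 170 mm above this point, but up to 9 mm higher or lower, all alike.
- slide (a joint): Height of the arm above its parked position, m (0 parked, 0.150 top end). Straight up and down, little friction, about 0.45 kg; it falls freely when nothing holds it. The pawl sits on the first, second, third rung at 0.025, 0.070, 0.115, give or take 0.009 (see sockets). The second is the lowest at which the basket hangs clear above the mug.
- ring (a point): Centre of the ring's top face, on the sliding arm (128 mm above the worktop when parked). Axes as the stand's.
- lug (a point): Grasp point on the lifting lug, an upright dark wooden block 14 mm wide (stand's y), 22 mm deep (stand's x), rising 40 mm above the ring's top face; this point is on its centre line, 12 mm below its top and 72 mm in front of the ring's centre. Axes as the stand's.
- pawl: Gravity pawl on the arm: red finger, steel counterweight. Origin on its pivot, 101 mm behind the ring's centre, 33 mm above its top face; x along the finger, level into the ladder when at rest or seated. As the arm rises, a rung pushes the finger down from 15 mm below that rung's seat height; it swings back 20 mm above it. Only from there will it catch it on lowering. It stands 16 N on a rung, no more.
- basket: Loose steel filter basket, about 0.16 kg, upright on the worktop. Origin at the centre of its underside, z up, x along its arched handle. A cone, 52 mm across at the bottom and 80 mm at 55 mm height, where a flange 108 mm across and 3.5 mm thick juts out; hung, the flange lies on the ring's top face. Any yaw will do.
- bow (a point): Middle of the basket's handle: a level wooden roller 13 mm thick, 42 mm long along the basket's x, its centre 110 mm above the basket's underside and 40 mm clear above its rim.
- flange (a point): Centre of the flange's underside, on the basket's axis, 55 mm above its underside.
- mug: Light blue mug, 96 mm high, 87 mm across, on the base board under the ring, handle to the stand's right; its rim is 110 mm above the worktop. Origin at its underside, midway between the handle's outside and the opposite wall (19 mm to the handle's side of the bowl's axis). To be left alone.
- spare_mug: Purple mug with handle, 96 mm high, 86 mm across, on the worktop at one side of the stand, the basket being at the other. Origin at its underside. To be left alone.
- teaspoon: Steel teaspoon, 137 mm long, lying on the worktop in front of the stand, to the right. Origin at its middle. To be left alone.

How it is judged:
By the outcome, as a careful person would: the job done as asked, in the order asked, and still so for the second after the job is handed in, with the robot touching nothing.
It also fails if it takes over 72 s, if anything falls off the work surface, if the arm or the gripper's body presses on something with over 40 N, if the wrist force passes 120 N, or if a joint passes its speed limit or range.

### The arm

A 7-joint arm with a two-finger parallel gripper is mounted at the origin on a cart in front of the work surface, level with it; the furniture and walls round the work are solid. World frame = base frame: x ahead of the robot, y to its left, z up, the work surface at z = 0. Lengths are in m, angles in rad, forces in N, time in s.
With the tool pointing down it reaches from about 0.425 to 0.875 m from the base axis. Payload 4.7 kg.
Tool frame: the origin (TCP) lies at the very end of the fingers, on their centre line; the grasp point (between the pads) lies arm.grip_depth behind it (arm.grip_depth is the distance from the TCP to the grasp point, in m); z points along the fingers, y is the line along which they close (so a half turn about z gives the same grasp; the last joint's range is limited). The gripper opens to 87 mm and grips with 3 to 60 N. Pads are 19 mm wide; open, the fingers measure 117 mm over their backs; the gripper's body (75 mm by 190 mm) begins 51 mm behind the grasp point.
Start: joints at [-1.191, 0.321, -0.07, 1.45, 0.023, 1.371, -0.057], TCP at [0.233, 0.607, 0.223] pointing down, gripper open.
Joint ranges: [-2.86, 2.86], [-0.3, 2.09], [-1.38, 1.24], [0.06, 2.45], [-1.56, 4.7], [0.09, 2.05], [-2.69, 2.69]. Speed limits (rad/s): [2.57, 2.57, 3.14, 3.14, 3.14, 3.14, 3.14].

### API

Orientations are given as a unit quaternion [w, x, y, z].
In Python, from workcell import sensors, optics, arm gives the robot as it stands. The module is installed in compiled form; this text tells all that it offers.
- The arm moves only by the tool jog_arm, never from a script. Its arguments are lists of equal length, an entry for each row: "dp": the shift along the world's x, y, z in m, a list of three; "roll": the turn about the world's z in rad. A call has 1 to 20 rows; each row shifts and turns the commanded pose from where the row before left it; what a row does not reach is not made up. A row lasts 1/8 s, in which the tool goes at most 62.5 mm and 10.7 degrees, less where a joint would pass 70% of its speed; a pose out of reach is approached as far as the arm can. A call with a gripper value outside its range is refused whole. "fingers" is the opening in per cent of the stroke, from 0 (shut) to 100 (fully open), set as the call begins (left out, the last holds). The fingers move at their own pace and stop on an object; "grip_force" is the grip in N (left out, the last holds). Time passes only in rows, so rows that do not move let the fingers close. It gives the time, the measured TCP pose, the force, the opening and the grip force at its end, in the units of the state.
- sensors.read_state(): the state, without advancing time (a new reading comes with each control period).
- optics.snapshot(name): name is "side" or "top"; returns a dict with "image" (480x640x3 uint8, red, green, blue), "mtx" (3x3 intrinsics, pixels), "extrinsics" (4x4, takes a point from world to camera coordinates). Camera axes: x right, y down, z forward; pixel columns grow to the right and rows downward; lengths in m; the calibration is good to about 2 mm. A picture is of the moment at which its call begins. There is no depth.
- arm.finish_job(): hands the job in; it is judged then, once.
The state is a dict: "time_s": time; "joint_pos": joint angles; "dq": joint speeds; "joint_torque": joint torques, N m; "position": TCP position; "tcp_rot": TCP orientation; "contact_force": force on the tool from outside, world axes, zero at the start; "ft_torque": the same for the moment, N m; "finger_gap": finger opening in m; "grip_force": force on a finger pad.
Only numpy, scipy, OpenCV 4.12 (cv2) and the standard library are available. Lean on these libraries where they do the work, as an engineer would, in place of code of your own. Each camera call takes 0.05 s, during which the arm holds its last target. There are 200 camera calls.

## Working session

There is one attempt and no reset: what is moved stays moved. The work goes in short steps, Python scripts to look and compute and a tool call to move; the robot and the scene stay as the last step left them, time stands still between calls to the robot, and variables do not carry over. Pictures are saved under pics/ and viewed, at most 12 in all, crops included, and the job is handed in when it is done.

Besides the shell and the picture viewer there is one more tool, called after "Call:" by a JSON object that holds its "api" and its "payload". jog_arm: Moves the arm, as the interface text tells. Its arguments: {"type":"object","properties":{"dp":{"type":"array","items":{"type":"array","items":{"type":"number"}}},"roll":{"type":"array","items":{"type":"number"}},"fingers":{"type":"number"},"grip_force":{"type":"number"}},"required":["dp","roll"]}

```bash
mkdir -p pics && python3 - <<'E'
from workcell import sensors, optics, arm
import cv2, numpy as np
s=sensors.read_state()
print({k:np.round(v,3).tolist() for k,v in s.items()}, arm.grip_depth)
for n in("side","top"):
    d=optics.snapshot(n); cv2.imwrite(f"pics/{n}0.png",d["image"][...,::-1]); print(n,d["mtx"].round(1).tolist(),d["extrinsics"].round(4).tolist())
    np.savez(f"{n}0.npz",**d)
E
```

```text
{'time_s': 0.0, 'joint_pos': [-1.191, 0.322, -0.07, 1.452, 0.023, 1.371, -0.057], 'dq': [-0.001, -0.001, 0.001, -0.001, 0.0, -0.0, 0.0], 'joint_torque': [0.0, -49.128, -0.404, -31.254, -0.064, 0.044, 0.0], 'position': [0.232, 0.606, 0.221], 'tcp_rot': [-0.0, 0.182, 0.983, -0.001], 'contact_force': [0.171, 0.283, -0.514], 'ft_torque': [-0.042, 0.038, 0.002], 'grip_force': 0.0, 'finger_gap': 0.087} 0.0187
side [[525.5, 0.0, 324.4], [0.0, 525.5, 225.3], [0.0, 0.0, 1.0]] [[0.7146, -0.6993, 0.0205, -0.3763], [-0.3333, -0.3661, -0.8688, 0.3217], [0.6151, 0.614, -0.4947, 0.8491], [0.0, 0.0, 0.0, 1.0]]
top [[516.8, 0.0, 325.8], [0.0, 516.8, 237.9], [0.0, 0.0, 1.0]] [[0.0298, -0.9996, 0.0012, 0.0217], [-0.9982, -0.0298, -0.0523, 0.5535], [0.0523, 0.0003, -0.9986, 1.1133], [0.0, 0.0, 0.0, 1.0]]
```

View pics/side0.png

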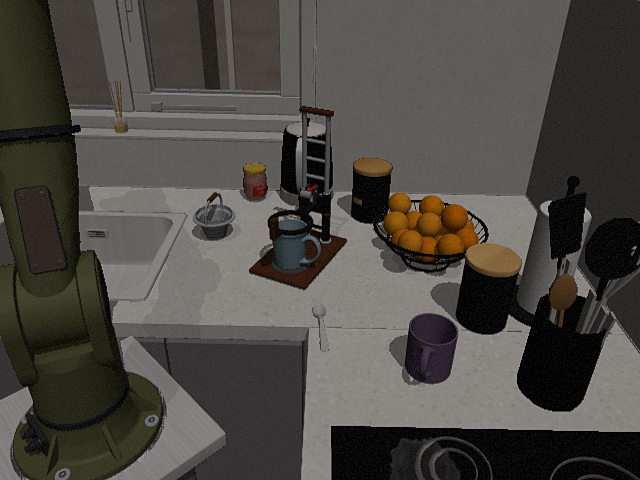

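View pics/top0.png

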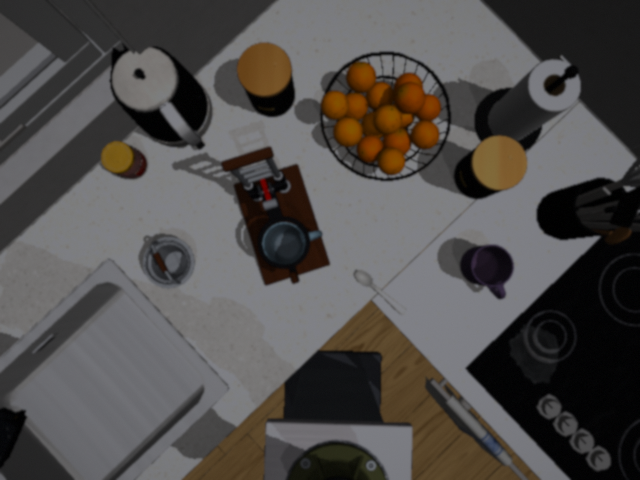

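The side view shows the stand at about (300,230), the basket at (214,220), the spare mug at (431,347) and the spoon at (320,325). In the top view the board spans about (235,183) to (329,265). The ring and mug are at (284,243), the lug at (293,275) and the basket at (167,260). I'll enlarge both next.

```bash
cat > h.py <<'E'
import numpy as np, cv2
def load(n): return dict(np.load(n+".npz"))
def ray(d,uv):
    E=d["extrinsics"];R=E[:3,:3];t=E[:3,3]
    v=R.T@np.linalg.inv(d["mtx"])@np.r_[uv,1]
    return -R.T@t, v/np.linalg.norm(v)
def onz(d,uv,z):
    c,v=ray(d,uv); return c+v*(z-c[2])/v[2]
def tri(d1,u1,d2,u2):
    A=0;b=0
    for d,u in((d1,u1),(d2,u2)):
        c,v=ray(d,u);P=np.eye(3)-np.outer(v,v);A=A+P;b=b+P@c
    X=np.linalg.solve(A,b); return X
def proj(d,X):
    p=d["mtx"]@(d["extrinsics"]@np.r_[X,1])[:3]; return p[:2]/p[2]
def crop(d,x0,y0,w,h,k):
    im=d["image"][y0:y0+h,x0:x0+w,::-1]
    im=np.clip(im.astype(float)*1.6,0,255).astype(np.uint8)
    return cv2.resize(im,None,fx=k,fy=k,interpolation=cv2.INTER_CUBIC)
E
python3 - <<'E'
from h import *
t=load("top0");s=load("side0")
a=crop(t,215,140,133,150,3); b=crop(s,235,95,133,200,3)
a=cv2.resize(crop(t,220,140,125,150,1),(500,600),interpolation=cv2.INTER_CUBIC)
b=cv2.resize(crop(s,185,170,75,75,1),(300,300)); c=cv2.resize(crop(t,130,225,75,75,1),(300,300))
cv2.imwrite("pics/c1.png",np.hstack([a,np.vstack([b,c])]))
cv2.imwrite("pics/c2.png",crop(s,240,95,130,195,3)) 
E
```

```text
(no output)
```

View pics/c1.png

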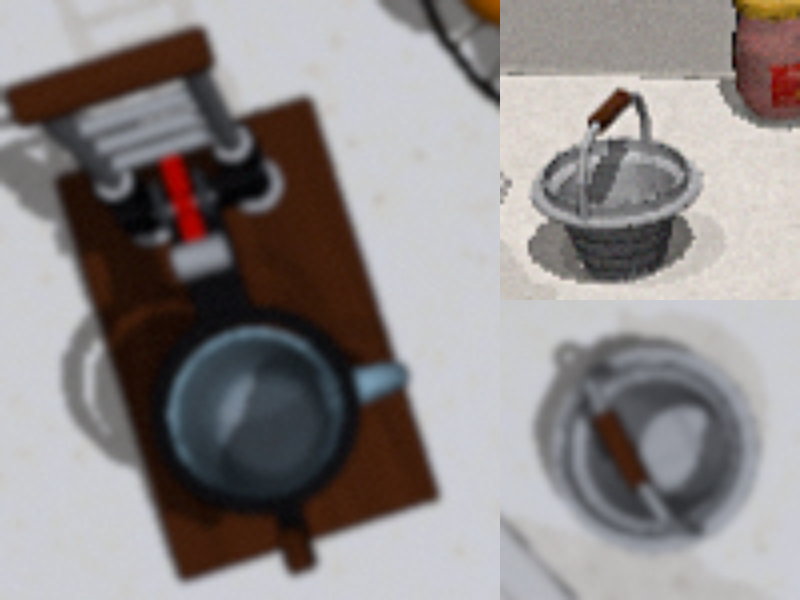

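View pics/c2.png

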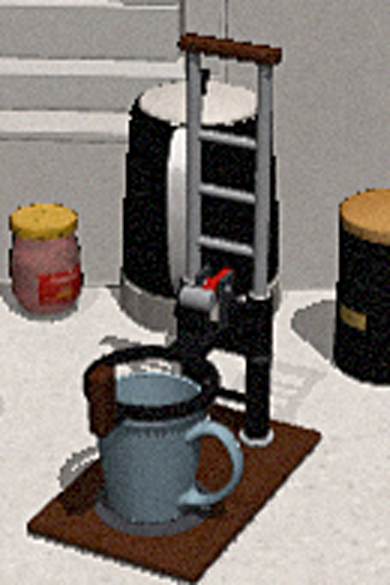

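```bash
python3 - <<'E'
from h import *
t=load("top0");s=load("side0")
T=lambda x,y:np.array([220+x/4-.375,140+y/4-.375]); S=lambda x,y:np.array([240+x/3-.33,95+y/3-.33])
r3=lambda a:np.round(a,4).tolist()
# board corners
C=[onz(t,T(*p),.014) for p in((60,180),(308,97),(437,493),(182,578))]
for c in C: print("corner",r3(c))
ys=[np.arctan2(*(C[0]-C[3])[1::-1]),np.arctan2(*(C[1]-C[2])[1::-1]),np.arctan2(*(C[0]-C[1])[1::-1])-np.pi/2,np.arctan2(*(C[3]-C[2])[1::-1])-np.pi/2]
print("yaw",r3(ys), np.linalg.norm(C[0]-C[3]),np.linalg.norm(C[0]-C[1]))
print("ring",r3(onz(t,T(257,408),.128)))
print("lugtop z.168",r3(onz(t,T(299,556),.168)), r3(tri(t,T(299,556),s,S(102,368))))
# brown masks
for n,d,(x0,y0,w,h) in(("top",t,(130,225,75,75)),("side",s,(185,180,50,30))):
    im=d["image"][y0:y0+h,x0:x0+w].astype(int); m=((im[...,0]-im[...,2])>22)&((im[...,0]-im[...,1])>12)
    k,l,st,ce=cv2.connectedComponentsWithStats(m.astype(np.uint8)); 
    for i in range(1,k):
        if st[i,4]>15:
            p=np.argwhere(l==i)[:,::-1]; v=np.linalg.svd(p-p.mean(0),full_matrices=False)[2][0]
            print(n,st[i].tolist(),ce[i]+[x0,y0],v, [r3(onz(d,ce[i]+[x0,y0]+k2*v*5,.11)) for k2 in(0,1)])
E
```

```text
corner [0.6636, 0.2417, 0.014]
corner [0.7136, 0.1072, 0.014]
corner [0.4984, 0.0299, 0.014]
corner [0.4482, 0.167, 0.014]
yaw [0.3337, 0.3448, 0.356, 0.3512] 0.22806356071564848 0.14346369286580204
ring [0.5369, 0.1201, 0.128]
lugtop z.168 [0.4663, 0.0948, 0.168] [0.4658, 0.0951, 0.1707]
top [25, 29, 11, 17, 74] [159.62162162 261.59459459] [0.47111553 0.88207151] [[0.4905, 0.3675, 0.11], [0.4818, 0.3624, 0.11]]
side [22, 12, 11, 9, 38] [212.44736842 196.07894737] [-0.76463557  0.64446291] [[0.4916, 0.3711, 0.11], [0.4745, 0.3623, 0.11]]
```

```bash
python3 - <<'E'
from h import *
t=load("top0");s=load("side0")
yaw=.347; e=np.array([np.cos(yaw),np.sin(yaw),0]); f=np.array([-e[1],e[0],0])
# stand pose from board centre-line: y from the corner mean, x from lug/ring
S=lambda x,y:np.array([240+x/3-.33,95+y/3-.33])
ring=np.array([.5355,.1200,.128])
C=np.array([[0.6636,0.2417],[0.7136,0.1072],[0.4984,0.0299],[0.4482,0.167]])
print("board mid in stand frame",[(C.mean(0)-ring[:2])@a[:2] for a in(e,f)])
P=ring+.125*e
def onplane(uv):
    c,v=ray(s,uv); return c+v*(((P-c)@e)/(v@e))
for n,p in(("r1",(227,243)),("r2",(226,191)),("r3",(226,137)),("socketL",(190,305)),("socketR",(260,298))):
    X=onplane(S(*p)); print(n,X.round(4),"y",((X-P)@f).round(4))
# column profile around rungs at full resolution
for u in(310,315,320):
    g=s["image"][130:185,u].astype(int).mean(-1); print(u,g.round().astype(int).tolist())
    for v in range(1,54):
        if g[v]>g[v-1] and g[v]>=g[v+1] and g[v]>g.mean()+12:
            w=np.clip(g[v-3:v+4]-40,0,None); vc=(w*np.arange(v-3,v+4)).sum()/w.sum()+130 if 3<=v<51 else v+130
            print(u,round(vc,2),onplane((u,vc)).round(4))
E
```

```text
board mid in stand frame [np.float64(0.0483353372955778), np.float64(1.2981630284223577e-05)]
r1 [0.6522 0.1649 0.1873] y 0.0025
r2 [0.6517 0.1663 0.2316] y 0.004
r3 [0.6515 0.1668 0.2761] y 0.0046
socketL [0.6409 0.1962 0.1242] y 0.0358
socketR [0.6625 0.1364 0.1455] y -0.0277
310 [130, 132, 132, 138, 139, 139, 83, 0, 60, 132, 97, 59, 5, 15, 21, 5, 0, 0, 9, 12, 1, 9, 10, 3, 11, 0, 60, 131, 103, 64, 23, 0, 3, 3, 15, 12, 0, 8, 14, 5, 0, 6, 11, 0, 59, 113, 86, 45, 4, 0, 3, 3, 1, 1, 16]
310 131 [0.647  0.1792 0.2964]
310 133.96 [0.647  0.1791 0.2893]
310 138.77 [0.6471 0.179  0.2776]
310 157.46 [0.6472 0.1787 0.2312]
310 175.26 [0.6473 0.1784 0.1853]
315 [135, 133, 136, 138, 135, 137, 105, 0, 0, 53, 125, 94, 61, 0, 6, 5, 8, 0, 12, 8, 6, 12, 0, 6, 4, 5, 0, 28, 95, 105, 68, 16, 8, 9, 8, 1, 13, 1, 23, 1, 11, 14, 5, 0, 16, 60, 120, 90, 48, 4, 2, 5, 11, 12, 24]
315 132.87 [0.6514 0.167  0.2942]
315 133.86 [0.6514 0.167  0.2918]
315 140.48 [0.6515 0.1668 0.2758]
315 158.82 [0.6517 0.1663 0.2304]
315 176.3 [0.6519 0.1657 0.1855]
320 [132, 136, 135, 133, 96, 22, 5, 0, 5, 0, 49, 125, 91, 49, 4, 6, 3, 6, 0, 4, 2, 2, 0, 0, 7, 0, 0, 1, 31, 92, 108, 66, 15, 5, 2, 9, 15, 0, 1, 4, 3, 4, 9, 0, 2, 0, 58, 120, 93, 47, 0, 0, 11, 4, 11]
320 131 [0.6557 0.1551 0.3008]
320 141.38 [0.6559 0.1547 0.2759]
320 159.82 [0.6562 0.1539 0.2304]
320 177.32 [0.6564 0.1531 0.1857]
```

Call:
{"api": "jog_arm", "payload": {"dp": [[0, 0, 0.03], [0, 0, 0.03], [0.02, -0.04, 0.02], [0.02, -0.04, 0], [0.02, -0.045, 0], [0.02, -0.045, 0], [0.025, -0.045, 0], [0.025, -0.045, 0], [0.025, -0.045, 0], [0.025, -0.045, 0], [0.02, -0.045, 0], [0.015, -0.045, 0], [0.01, -0.04, 0], [0.01, -0.031, 0], [0, 0, 0], [0, 0, 0]], "roll": [0, 0, 0.07, 0.07, 0.07, 0.07, 0.07, 0.07, 0.07, 0.07, 0.07, 0.081, 0, 0, 0, 0], "fingers": 60}}

```text
time_s: 2.1
position: [0.4671, 0.0968, 0.3023]
tcp_rot: [-0.0, -0.172, 0.985, 0.0]
contact_force: [0.8, 0.2, -0.2]
finger_gap: 0.052
grip_force: 0.0
```

Rungs measure about 0.186, 0.230 and 0.276 m, so the ladder sits roughly 7.5 mm high. The second-rung seat is then at about 0.077, and I'll lift to about 0.102. The commanded pose is over the lug, so I'm going down.

Call:
{"api": "jog_arm", "payload": {"dp": [[0, -0.001, -0.03], [0, 0, -0.03], [0, 0, -0.03], [0, 0, -0.03], [0, 0, -0.025], [0, 0, -0.018], [0, 0, 0], [0, 0, 0]], "roll": [0, 0, 0, 0, 0, 0, 0, 0]}}

```text
time_s: 3.1
position: [0.4678, 0.0959, 0.1403]
tcp_rot: [0.0, -0.172, 0.985, 0.0]
contact_force: [0.5, 0.5, -0.3]
finger_gap: 0.0523
grip_force: 0.0
```

```bash
python3 - <<'E'
from h import *
from workcell import optics
s=optics.snapshot("side");t=optics.snapshot("top")
a=crop(s,235,95,130,195,3);b=crop(t,220,140,125,185,3)
cv2.imwrite("pics/c3.png",np.hstack([a[:555],b]))
E
```

```text
(no output)
```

View pics/c3.png

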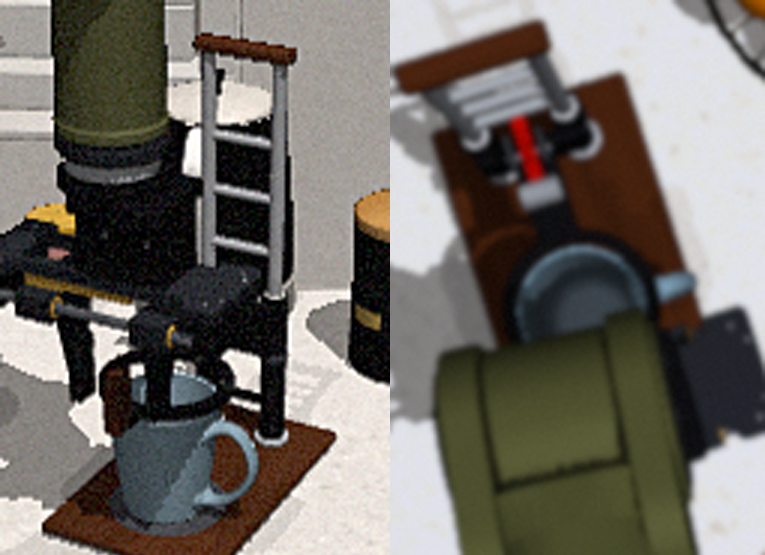

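The side crop shows the lug at (117,400) between the fingers at (80,380) and (158,390), so it is straddled. I'm closing now.

Call:
{"api": "jog_arm", "payload": {"dp": [[0, 0, -0.002], [0, 0, 0], [0, 0, 0], [0, 0, 0], [0, 0, 0], [0, 0, 0], [0, 0, 0], [0, 0, 0]], "roll": [0, 0, 0, 0, 0, 0, 0, 0], "fingers": 0, "grip_force": 25}}

```text
time_s: 4.2
position: [0.4663, 0.0984, 0.1376]
tcp_rot: [-0.001, -0.173, 0.985, 0.002]
contact_force: [-2.4, 6.2, 1.6]
finger_gap: 0.014
grip_force: 25.0
```

Call:
{"api": "jog_arm", "payload": {"dp": [[-0.001, 0.003, 0], [0, 0, 0.005], [0, 0, 0.01], [0, 0, 0.01], [0, 0, 0.01], [0, 0, 0.01], [0, 0, 0.01], [0, 0, 0.01], [0, 0, 0.01], [0, 0, 0.01], [0, 0, 0.01], [0, 0, 0.005], [0, 0, 0.002], [0, 0, 0], [0, 0, 0], [0, 0, 0]], "roll": [0, 0, 0, 0, 0, 0, 0, 0, 0, 0, 0, 0, 0, 0, 0, 0]}}

```text
time_s: 6.2
position: [0.4663, 0.0983, 0.2398]
tcp_rot: [-0.0, -0.172, 0.985, 0.0]
contact_force: [-0.8, 5.3, -4.1]
finger_gap: 0.0139
grip_force: 25.0
```

```bash
python3 - <<'E'
from h import *
from workcell import optics
s=optics.snapshot("side");t=optics.snapshot("top")
a=crop(s,235,95,130,195,3);b=crop(t,220,140,125,185,3)
cv2.imwrite("pics/c4.png",np.hstack([a[:555],b]))
E
```

```text
(no output)
```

View pics/c4.png

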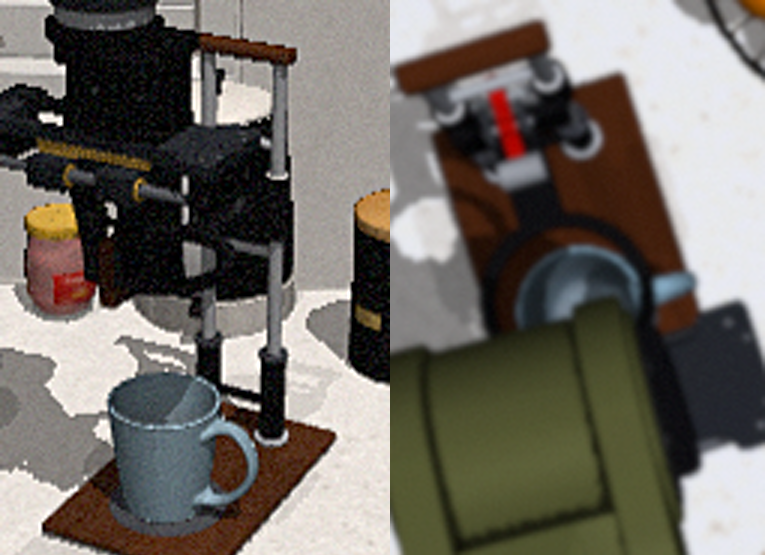

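The side crop shows the arm raised clear of the mug. In the top crop the red pawl finger, (497,95) to (512,155), looks level, so it has swung back. I'm lowering gently.

Call:
{"api": "jog_arm", "payload": {"dp": [[0, 0, -0.003], [0, 0, -0.004], [0, 0, -0.004], [0, 0, -0.003], [0, 0, -0.002], [0, 0, -0.001], [0, 0, -0.001], [0, 0, -0.001], [0, 0, -0.001], [0, 0, 0], [0, 0, 0]], "roll": [0, 0, 0, 0, 0, 0, 0, 0, 0, 0, 0]}}

```text
time_s: 7.68
position: [0.4663, 0.0983, 0.2197]
tcp_rot: [-0.0, -0.172, 0.985, 0.0]
contact_force: [0.1, 4.3, -4.3]
finger_gap: 0.0137
grip_force: 25.0
```

Call:
{"api": "jog_arm", "payload": {"dp": [[0, 0, -0.001], [0, 0, -0.001], [0, 0, -0.001], [0, 0, 0], [0, 0, 0]], "roll": [0, 0, 0, 0, 0]}}

```text
time_s: 8.3
position: [0.4663, 0.0983, 0.2167]
tcp_rot: [-0.0, -0.172, 0.985, 0.0]
contact_force: [-0.5, 5.7, -5.0]
finger_gap: 0.0137
grip_force: 25.0
```

Call:
{"api": "jog_arm", "payload": {"dp": [[0, 0, -0.001], [0, 0, -0.001], [0, 0, 0], [0, 0, 0]], "roll": [0, 0, 0, 0]}}

```text
time_s: 8.8
position: [0.4663, 0.0983, 0.2147]
tcp_rot: [-0.0, -0.172, 0.985, 0.0]
contact_force: [-0.7, 5.7, -4.5]
finger_gap: 0.0141
grip_force: 25.0
```

Call:
{"api": "jog_arm", "payload": {"dp": [[0, 0, -0.001], [0, 0, 0], [0, 0, -0.001], [0, 0, 0], [0, 0, 0]], "roll": [0, 0, 0, 0, 0]}}

```text
time_s: 9.43
position: [0.4663, 0.0983, 0.2139]
tcp_rot: [0.0, -0.172, 0.985, 0.0]
contact_force: [-3.6, 4.3, 1.7]
finger_gap: 0.0139
grip_force: 25.0
```

The pawl is seated: motion stopped at slide ≈ 0.076 and the force went from -4.5 to +1.7 N. I'm easing off slightly and opening.

Call:
{"api": "jog_arm", "payload": {"dp": [[0, 0, 0.0005], [0, 0, 0], [0, 0, 0], [0, 0, 0], [0, 0, 0]], "roll": [0, 0, 0, 0, 0], "fingers": 60}}

```text
time_s: 10.05
position: [0.4666, 0.0978, 0.2131]
tcp_rot: [-0.0, -0.172, 0.985, -0.0]
contact_force: [0.1, 0.7, -0.0]
finger_gap: 0.0504
grip_force: 0.0
```

Call:
{"api": "jog_arm", "payload": {"dp": [[0, 0, 0.02], [0, 0, 0.03], [0, 0, 0.04], [0, 0.03, 0.02], [0.002, 0.04, 0], [0.002, 0.04, 0], [0.005, 0.04, 0], [0.005, 0.04, 0], [0.005, 0.04, -0.03], [0.005, 0.04, -0.03], [0, 0, -0.03], [0, 0, 0], [0, 0, 0]], "roll": [0, 0, 0, 0.03, 0.03, 0.03, 0.03, 0.034, 0, 0, 0, 0, 0]}}

```text
time_s: 11.68
position: [0.4905, 0.3684, 0.2334]
tcp_rot: [0.0, -0.247, 0.969, 0.0]
contact_force: [-0.1, -0.5, -0.0]
finger_gap: 0.0523
grip_force: 0.0
```

```bash
python3 - <<'E'
from h import *
from workcell import optics
s=optics.snapshot("side");t=optics.snapshot("top")
np.savez("side1.npz",**s);np.savez("top1.npz",**t)
a=crop(s,175,95,200,200,2);b=crop(t,225,140,100,150,4)
cv2.imwrite("pics/c5.png",np.hstack([np.vstack([a,np.zeros((200,400,3),np.uint8)]),b]))
E
```

```text
(no output)
```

View pics/c5.png

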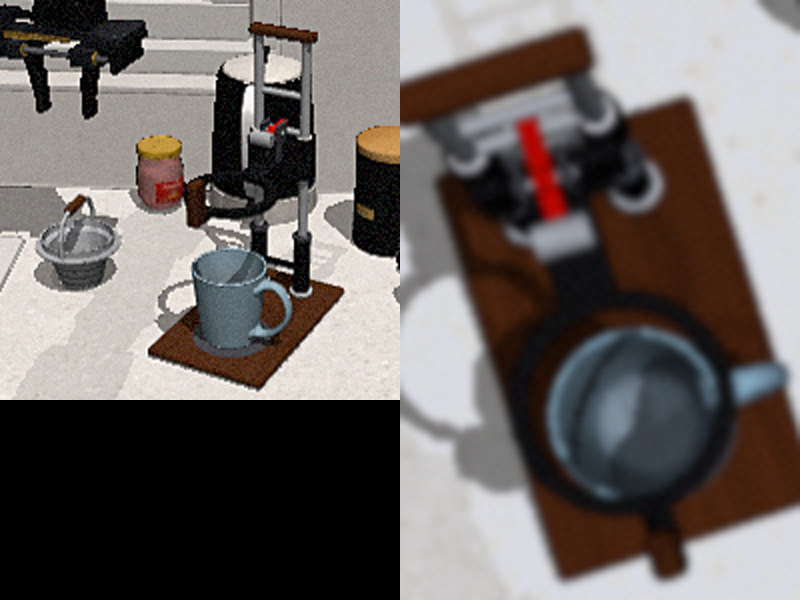

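The top crop shows the red finger over the second rung and the ring centred at about (625,404). The side crop shows the arm held up with the lug at (196,202) and the basket upright at (80,250) with its roller at (75,205). I'll fit the ring with a mask and triangulate the bow.

```bash
python3 - <<'E'
from h import *
t=load("top1");s=load("side1");t0=load("top0");s0=load("side0")
r3=lambda a:np.round(a,4).tolist()
yaw=.346;e=np.array([np.cos(yaw),np.sin(yaw),0]);f=np.array([-e[1],e[0],0])
zr=.128+.0763
im=cv2.GaussianBlur(t["image"],(3,3),0).astype(int)
dark=(im.max(-1)<38)&((im[...,0]-im[...,2])<14)
def ringfit(d,c0,z,rng):
    im=cv2.GaussianBlur(d["image"],(3,3),0).astype(int)
    m=((im.max(-1)<38)&((im[...,0]-im[...,2])<14)).astype(np.float32)
    for _ in range(3):
        P=[]
        for a in np.radians(np.arange(0,360,6)):
            if np.cos(a-yaw)>.75 or np.cos(a-yaw)<-.93: continue
            rr=np.arange(.040,.062,.0005); uv=np.array([proj(d,c0+[r*np.cos(a),r*np.sin(a),0]) for r in rr],np.float32)
            k=cv2.remap(m,uv[:,:1],uv[:,1:],cv2.INTER_LINEAR)[:,0]
            on=np.where(k>.5)[0]
            if len(on)>6: r=rr[on].mean(); P.append(c0[:2]+r*np.array([np.cos(a),np.sin(a)]))
        P=np.array(P); A=np.c_[2*P,np.ones(len(P))]; q=np.linalg.lstsq(A,(P**2).sum(1),rcond=None)[0]
        c0=np.r_[q[:2],z]
    return c0,np.sqrt(q[2]+q[:2]@q[:2]),len(P)
print("eye",r3(onz(t,(280.9,240.6),zr)))
print("now",ringfit(t,np.array([.5355,.121,zr]),zr,0)); print("parked",ringfit(t0,np.array([.5355,.121,.128]),.128,0))
print("from lug",r3(np.array([.4663,.0983,0])+.072*e))
print("bow tri",r3(tri(t0,(159.62,261.59),s0,(212.45,196.08))))
# flange centre of the basket via ellipse eyeball: top-view bright rim
X=onz(t0,(130+655/4-125-.4,225+(455-300)/4-.4),.0585);print("rim eye",r3(X))
E
```

```text
eye [0.5353, 0.1194, 0.2043]
now (array([0.53682833, 0.12078546, 0.2043    ]), np.float64(0.04681678918820828), 39)
parked (array([0.53761734, 0.12347987, 0.128     ]), np.float64(0.047385249886182236), 39)
from lug [0.534, 0.1227, 0.0]
bow tri [0.49, 0.3674, 0.1118]
rim eye [0.4872, 0.3656, 0.0585]
```

Call:
{"api": "jog_arm", "payload": {"dp": [[0, -0.001, -0.03], [0, 0, -0.03], [0, 0, -0.03], [0, 0, -0.03], [0, 0, -0.015], [0, 0, -0.007], [0, 0, 0], [0, 0, 0]], "roll": [0, 0, 0, 0, 0, 0, 0, 0]}}

```text
time_s: 12.78
position: [0.4913, 0.3676, 0.0924]
tcp_rot: [0.001, -0.247, 0.969, 0.001]
contact_force: [-0.1, 0.3, -0.2]
finger_gap: 0.0523
grip_force: 0.0
```

```bash
python3 - <<'E'
from h import *
from workcell import optics
s=optics.snapshot("side")
cv2.imwrite("pics/c6.png",crop(s,170,130,90,120,5))
E
```

```text
(no output)
```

View pics/c6.png

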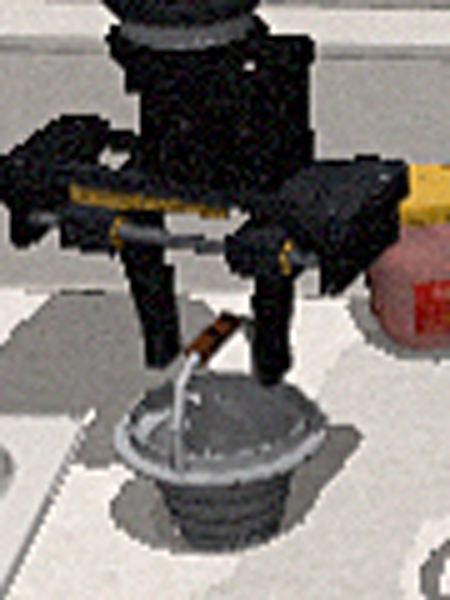

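The roller, at (215,340), is between the fingertips at (165,360) and (268,375). I'm closing on it.

Call:
{"api": "jog_arm", "payload": {"dp": [[0, 0, 0], [0, 0, 0], [0, 0, 0], [0, 0, 0], [0, 0, 0], [0, 0, 0], [0, 0, 0], [0, 0, 0]], "roll": [0, 0, 0, 0, 0, 0, 0, 0], "fingers": 0, "grip_force": 25}}

```text
time_s: 13.82
position: [0.4905, 0.3671, 0.091]
tcp_rot: [-0.0, -0.247, 0.969, 0.0]
contact_force: [-0.7, -0.1, 0.2]
finger_gap: 0.0121
grip_force: 24.8
```

Call:
{"api": "jog_arm", "payload": {"dp": [[0, 0, 0.01], [0, 0, 0.03], [0, 0, 0.04], [0, 0, 0.04], [0, 0, 0.04], [0, 0, 0.04], [0, 0, 0.034], [0.003, -0.02, 0.01], [0.005, -0.03, 0], [0.006, -0.03, 0], [0.006, -0.03, 0], [0.006, -0.03, 0], [0.006, -0.03, 0], [0.005, -0.03, 0], [0.004, -0.025, 0], [0.003, -0.015, 0], [0.0015, -0.0055, 0], [0, 0, 0], [0, 0, 0], [0, 0, 0]], "roll": [0, 0, 0, 0, 0, 0, 0, -0.02, -0.03, -0.03, -0.03, -0.03, -0.014, 0, 0, 0, 0, 0, 0, 0]}}

```text
time_s: 16.32
position: [0.5358, 0.1225, 0.3349]
tcp_rot: [-0.0, -0.173, 0.985, 0.0]
contact_force: [0.5, 0.2, -1.8]
finger_gap: 0.0122
grip_force: 24.8
```

```bash
python3 - <<'E'
from h import *
from workcell import optics
s=optics.snapshot("side");t=optics.snapshot("top")
np.savez("side2.npz",**s);np.savez("top2.npz",**t)
a=crop(s,230,60,110,200,3);b=crop(t,215,120,150,200,3)
cv2.imwrite("pics/c7.png",np.hstack([a,b]))
E
```

```text
(no output)
```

View pics/c7.png

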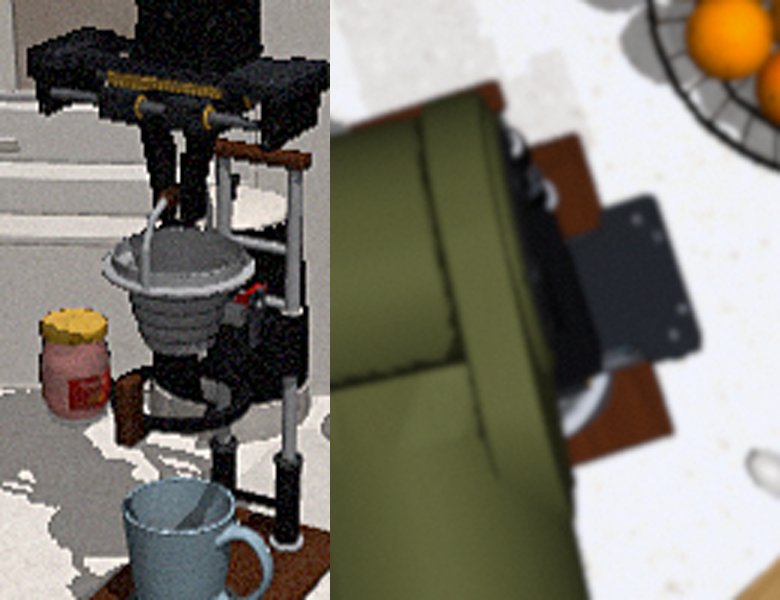

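The side crop shows the basket level above the ring, with its flange from about (102,268) to (256,265). The ring spans about (140..248, 365..430) with the lug at (129,410). The top view is blocked by the arm. I'll compare predicted and seen extents.

```bash
python3 - <<'E'
from h import *
s=load("side2");s1=load("side1");t1=load("top1");t0=load("top0")
def ext(d,c,r,z,o=(230,60),k=3):
    p=np.array([proj(d,[c[0]+r*np.cos(a),c[1]+r*np.sin(a),z]) for a in np.linspace(0,6.28,200)])
    return p.min(0).round(2),p.max(0).round(2)
print("flange top pred",ext(s,(.5358,.1225),.054,.3024),"bot",ext(s,(.5358,.1225),.054,.2989))
print("ring top pred",ext(s,(.536,.1215),.052,.2043),"inner",ext(s,(.536,.1215),.043,.2043),"bot",ext(s,(.536,.1215),.052,.1943))
# measured: flange bright extents
g=s["image"].astype(int).mean(-1)
for v in range(145,152,2): print(v,g[v,258:272].astype(int).tolist(),g[v,308:322].astype(int).tolist())
u=289
print("col flange",g[150:164,285].astype(int).tolist(),g[150:164,290].astype(int).tolist())
g1=s1["image"].astype(int).mean(-1)
print("ring right"); 
for v in range(186,198,2): print(v,g1[v,298:320].astype(int).tolist())
print("ring bottom cols")
for u in(288,292,296,300): print(u,g1[188:212,u].astype(int).tolist())
E
```

```text
flange top pred (array([263.86, 137.97]), array([315.41, 156.81])) bot (array([263.92, 139.49]), array([315.39, 158.43]))
ring top pred (array([266.78, 179.32]), array([314.34, 200.01])) inner (array([270.92, 180.99]), array([310.24, 198.09])) bot (array([266.93, 183.31]), array([314.29, 204.23]))
145 [94, 98, 97, 99, 95, 98, 88, 77, 107, 54, 68, 67, 103, 103] [47, 32, 47, 53, 65, 31, 6, 0, 4, 2, 13, 4, 0, 3]
147 [96, 93, 97, 97, 102, 95, 103, 101, 103, 25, 30, 50, 87, 101] [46, 61, 34, 34, 59, 81, 135, 0, 16, 2, 17, 3, 1, 7]
149 [97, 97, 93, 100, 98, 98, 99, 102, 103, 91, 36, 33, 35, 33] [60, 52, 51, 101, 122, 112, 110, 0, 1, 2, 0, 0, 3, 4]
151 [101, 95, 99, 99, 97, 93, 32, 82, 97, 102, 103, 54, 59, 44] [64, 79, 108, 119, 116, 107, 50, 0, 11, 7, 15, 4, 0, 1]
col flange [56, 66, 74, 70, 68, 82, 115, 107, 42, 34, 29, 48, 49, 41] [59, 67, 55, 79, 70, 84, 109, 114, 86, 42, 29, 52, 43, 42]
ring right
186 [43, 26, 23, 16, 6, 5, 1, 0, 0, 11, 11, 11, 21, 0, 0, 0, 15, 3, 1, 2, 3, 0]
188 [56, 56, 57, 58, 50, 51, 43, 29, 7, 5, 0, 23, 14, 12, 19, 12, 0, 3, 11, 15, 0, 4]
190 [57, 54, 50, 50, 42, 42, 52, 54, 45, 5, 5, 0, 20, 8, 20, 2, 2, 0, 12, 4, 11, 15]
192 [52, 52, 50, 54, 46, 51, 47, 52, 39, 0, 8, 0, 19, 18, 16, 9, 10, 6, 1, 0, 6, 5]
194 [21, 0, 0, 6, 37, 52, 56, 59, 45, 3, 9, 5, 13, 14, 0, 5, 37, 38, 40, 61, 75, 71]
196 [52, 2, 16, 18, 37, 50, 16, 18, 13, 0, 18, 5, 0, 0, 26, 90, 87, 108, 86, 91, 87, 91]
ring bottom cols
288 [0, 0, 0, 12, 54, 67, 54, 56, 52, 60, 60, 22, 6, 3, 8, 0, 71, 162, 143, 142, 145, 133, 74, 76]
292 [4, 9, 1, 0, 7, 44, 77, 60, 58, 64, 58, 19, 10, 0, 0, 10, 22, 89, 153, 141, 146, 150, 139, 73]
296 [7, 14, 0, 0, 8, 2, 30, 79, 67, 63, 63, 1, 3, 14, 5, 19, 37, 58, 59, 79, 72, 97, 156, 137]
300 [57, 51, 50, 48, 50, 35, 0, 11, 16, 13, 8, 18, 0, 2, 0, 28, 64, 63, 23, 14, 12, 39, 74, 67]
```

Flange and ring both show the same residual of about -0.8 px in u, so they are aligned to about 1 mm. I'm lowering and watching the force.

Call:
{"api": "jog_arm", "payload": {"dp": [[0, 0, -0.01], [0, 0, -0.015], [0, 0, -0.015], [0, 0, -0.015], [0, 0, -0.01], [0, 0, -0.007], [0, 0, -0.005], [0, 0, -0.003], [0, 0, -0.003], [0, 0, 0], [0, 0, 0]], "roll": [0, 0, 0, 0, 0, 0, 0, 0, 0, 0, 0]}}

```text
time_s: 17.8
position: [0.5362, 0.1215, 0.2523]
tcp_rot: [0.0, -0.172, 0.985, 0.0]
contact_force: [-1.1, -0.3, -1.2]
finger_gap: 0.0119
grip_force: 24.8
```

```bash
python3 - <<'E'
from h import *
from workcell import optics
s=optics.snapshot("side");t=optics.snapshot("top")
np.savez("side3.npz",**s)
cv2.imwrite("pics/c8.png",crop(s,250,110,90,110,5))
E
```

```text
(no output)
```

View pics/c8.png

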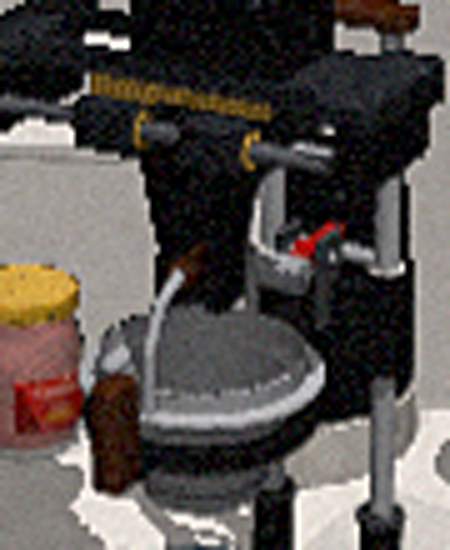

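The cone is inside the ring, with the flange's front edge at (230,420) about 12 mm above the ring's top, level and without side force. I'm lowering slowly.

Call:
{"api": "jog_arm", "payload": {"dp": [[0, 0, -0.003], [0, 0, -0.003], [0, 0, -0.002], [0, 0, -0.001], [0, 0, -0.001], [0, 0, 0], [0, 0, 0]], "roll": [0, 0, 0, 0, 0, 0, 0]}}

```text
time_s: 18.77
position: [0.5361, 0.1215, 0.2422]
tcp_rot: [0.0, -0.172, 0.985, 0.0]
contact_force: [-0.8, -0.8, -1.9]
finger_gap: 0.0119
grip_force: 24.8
```

Call:
{"api": "jog_arm", "payload": {"dp": [[0, 0, -0.001], [0, 0, 0], [0, 0, -0.0005], [0, 0, 0], [0, 0, 0]], "roll": [0, 0, 0, 0, 0]}}

```text
time_s: 19.4
position: [0.536, 0.1215, 0.2406]
tcp_rot: [0.0, -0.172, 0.985, 0.0]
contact_force: [0.4, 0.4, -2.1]
finger_gap: 0.0123
grip_force: 24.8
```

Call:
{"api": "jog_arm", "payload": {"dp": [[0, 0, -0.0005], [0, 0, 0], [0, 0, -0.0005], [0, 0, 0], [0, 0, 0]], "roll": [0, 0, 0, 0, 0]}}

```text
time_s: 20.02
position: [0.536, 0.1219, 0.2399]
tcp_rot: [0.0, -0.172, 0.985, 0.0]
contact_force: [-1.1, 0.9, 1.7]
finger_gap: 0.0121
grip_force: 24.8
```

The flange has touched: Fz went from -2.1 to +1.7 N. I'm easing off and opening.

Call:
{"api": "jog_arm", "payload": {"dp": [[0, 0, 0.0003], [0, 0, 0], [0, 0, 0]], "roll": [0, 0, 0]}}

```text
time_s: 20.4
position: [0.5361, 0.1217, 0.24]
tcp_rot: [0.0, -0.172, 0.985, 0.0]
contact_force: [-1.2, 1.5, 3.0]
finger_gap: 0.0124
grip_force: 24.8
```

Call:
{"api": "jog_arm", "payload": {"dp": [[0, 0, 0], [0, 0, 0], [0, 0, 0], [0, 0, 0], [0, 0, 0], [0, 0, 0]], "roll": [0, 0, 0, 0, 0, 0], "fingers": 60}}

```text
time_s: 21.15
position: [0.5361, 0.1215, 0.2399]
tcp_rot: [0.0, -0.172, 0.985, 0.0]
contact_force: [-0.1, -0.7, 0.1]
finger_gap: 0.0513
grip_force: 0.0
```

Call:
{"api": "jog_arm", "payload": {"dp": [[0, 0, 0.01], [0, 0, 0.02], [0, 0, 0.04], [0, 0, 0.04], [0, 0, 0.03], [-0.01, 0.04, 0], [-0.01, 0.05, 0], [-0.01, 0.05, 0], [-0.01, 0.05, 0], [-0.01, 0.05, 0], [0, 0, 0], [0, 0, 0]], "roll": [0, 0, 0, 0, 0, 0, 0, 0, 0, 0, 0, 0]}}

```text
time_s: 22.65
position: [0.4864, 0.361, 0.3803]
tcp_rot: [0.0, -0.172, 0.985, -0.0]
contact_force: [0.2, -0.1, -0.3]
finger_gap: 0.0521
grip_force: 0.0
```

```bash
python3 - <<'E'
from h import *
from workcell import optics
s=optics.snapshot("side");t=optics.snapshot("top")
a=crop(s,240,95,100,150,4);b=crop(t,225,140,100,150,4)
cv2.imwrite("pics/c9.png",np.hstack([a,b]))
E
```

```text
(no output)
```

View pics/c9.png

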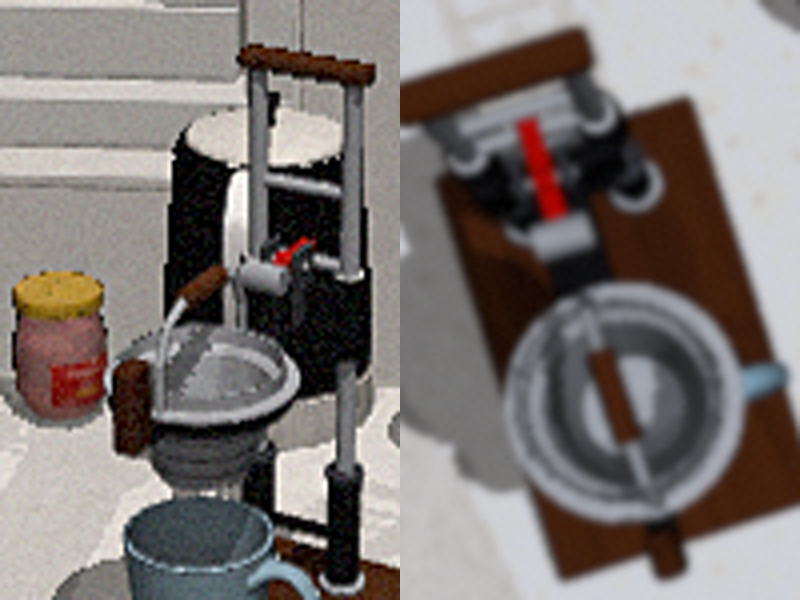

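The basket hangs level. Its flange, centred at (205,375) in the side crop and (625,400) in the top crop, is flat on the ring. The pawl's red finger, at (295,250), rests on the second rung; the third is free at (305,185). The mug is undisturbed below and the robot is clear.

```bash
python3 -c "
from workcell import arm
print(arm.finish_job())"
```

```text
the job is handed in; nothing more can be done
None
```

The arm rests on the second rung, the basket hangs level in the ring over the untouched mug, and the job is handed in (about 23 s of robot time); the hand-in returned no verdict.

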